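# Park the yellow label roll at the top of its sloping gutter

### The arm

A 6-joint arm with a two-finger parallel gripper is mounted at the origin on the work surface. World frame = base frame: x ahead of the robot, y to its left, z up, the work surface at z = 0. Lengths are in m, angles in rad, forces in N, time in s.
With the tool pointing down it reaches from about 0.275 to 0.725 m from the base axis. Payload 5.6 kg.
Tool frame: the origin (TCP) lies midway between the tips of the shut fingers; the grasp point (between the pads) lies 19 mm behind it; z points along the fingers, y is the line along which they close (so a half turn about z gives the same grasp; the last joint's range is limited). The gripper opens to 85 mm and grips with 20 to 120 N. Pads are 22 mm wide; open, the fingers measure 114 mm over their backs; the gripper's body (76 mm by 85 mm) begins 54 mm behind the grasp point. The pads swing forward as they close: fully open they stand 13 mm farther back than shut.
Start: joints at [0.285, 0.255, 0.108, 0, -1.424, -0.285], TCP at [0.55, 0, 0.231] pointing down, gripper open.
Joint ranges: [-2.95, 2.95], [-1.21, 1.97], [-1.09, 1.5], [-2.87, 1.71], [-2.94, -0.07], [-3.05, 3.05]. Speed limits (rad/s): [2.57, 2.57, 3.14, 3.14, 3.14, 3.14].

### API

Orientations are given as a unit quaternion [x, y, z, w].
In Python, from cell import get_state, snapshot, camera_params, sign_off, boxes_of, silhouettes, spot_point gives the robot as it stands. The module is installed in compiled form; this text tells all that it offers.
- The arm moves only by the tool play_rows, never from a script. Its argument "plan" is a list that holds one entry, the list of rows, each a list of 7 numbers: the closure, from 0 (fully open) to 1 (shut), then the shift along the tool's x, y, z in mm, then the turn, a rotation vector about the tool's x, y, z in degrees. A call has 1 to 5 rows; each row is the pose to reach, as a shift and turn from the pose commanded when the call began, along the tool's axes at that moment; what a row does not reach only later rows make up. A row lasts 1/10 s, in which the tool goes at most 50 mm and 8.59 degrees, less where a joint would pass 70% of its speed; a pose out of reach is approached as far as the arm can. A call with a gripper value outside its range is refused whole. The fingers move at their own pace and stop on an object; the grip force is fixed at half the most. Time passes only in rows, so rows that repeat a pose let the fingers close. It gives the time, the measured TCP pose, the force, the opening and the grip force at its end, in the units of the state.
- get_state(): the state, without advancing time (a new reading comes with each control period).
- snapshot(name): name is "scene" or "side" or "wrist"; returns the picture (384x512x3 uint8, blue, green, red); there is no depth.
- camera_params(name): a dict with "intrinsics" (3x3 intrinsics, pixels), "camera_from_world" (4x4, takes a point from world to camera coordinates); the wrist camera has in their place "tool_from_camera" (4x4, takes a point from camera to tool coordinates, whose origin is the TCP and whose axes are the flange's). Camera axes: x right, y up, looking along -z (the intrinsics and any distortion apply to the point x, -y, -z); pixel columns grow to the right and rows downward; lengths in m; the calibration is good to about 2 mm. The wrist camera is an equidistant fisheye: a pixel r from the principal point sees the ray r / f radians off the axis. A picture is of the moment at which its call begins: read the wrist's pose just before it. camera_params takes no time and is no camera call.
- sign_off(): hands the job in; it is judged then, once.
Trained networks look in the newest picture that a camera, given by its name, has taken for a name from the list of things; names that differ only in an ending like _2 or _b are one class to them, and where a whole thing is asked for, a point or a joint stands for the part that bears it (a point fixed in the world has none). Each returns a list of dicts, best first, with "confidence" (0 to 1); they miss things now and then, are a little off and sometimes report something else, mostly with a low value. They report only what shows in the picture. A call takes as long as a camera call. They do not tell look-alikes from the thing itself.
- boxes_of(camera, thing): "point" ([x, y, z] in m, in world coordinates, good to about 4 mm: the middle of the surface that is visible of it).
- silhouettes(camera, thing): "region" (384x512 bool, what is visible of it).
- spot_point(camera, thing): "point" ([x, y, z] in m, in world coordinates, good to about 4 mm: a listed point, or the origin of a listed thing).
The state is a dict: "time_s": time; "q": joint angles; "qvel": joint speeds; "joint_torque": joint torques, N m; "eef_pos": TCP position; "orientation": TCP orientation; "contact_force": force on the tool from outside, world axes, zero at the start; "wrist_torque": the same for the moment, N m; "finger_gap": finger opening in m; "grasp_force": force on a finger pad.
Only numpy, scipy, OpenCV 4.12 (cv2) and the standard library are available. Lean on these libraries where they do the work, as an engineer would, in place of code of your own. Each camera call takes 0.05 s, during which the arm holds its last target. There are 200 camera calls.

### The job

The yellow label roll has run down to the low end of its sloping gutter in the two-lane feeder. Put your fingertips behind it and push it up the slope, staying behind it all the way, over the crest and into the dip against the blue end plate, so that it stays there when you take your hand away. Only push it, do not pick it up, and leave the purple roll and everything else where they are.

Things in the scene. Friction and masses are not known exactly. Their poses are not given: they have to be found in the camera images.
- yellow_roll: Yellow label roll: plain solid cylinder, 86 mm diameter, 88 mm wide (core, stickers only drawn), 0.25 to 0.5 kg, on its rim in one of the two gutters (which varies). Origin at its centre; its y axis is the axle, across the gutter; x and z turn as it rolls. Starts against the low lip, centre at x -126, z 80 mm in the feeder's frame. Slippery on the metal bed; rolls freely and runs back if let go on the slope.
- purple_roll: Purple label roll, the same size, in the other gutter, also at the low end. To be left alone. Origin at its centre.
- rack: Fixed two-lane feeder, 330 mm long (x), 216 mm wide (y). Origin on the table under its middle; x points level towards the uphill end, y across, z up. Gutter centre lines at y +56 and -56 mm, each 93 mm wide inside; side walls rise only 16 mm above the bed, so the rolls stand far above them. Low lip: inner face x -150, top z 44 mm. Bed climbs 10 degrees from z 32 mm at the lip to the crest.
- crest (a point): Point on the crest line of the bed, midway between the lanes, at x 55, y 0, z 68 mm in the feeder's frame. A roll on the crest has its centre at z 111 mm. Beyond it the bed falls at 10 degrees into the dip.
- end_stop (a point): Point on the inner face of the blue end plate, midway between the lanes, at x 150, y 0, z 102 mm in the feeder's frame; the plate's top is at z 132 mm. A roll lying in the dip against the plate has its centre at x 107, z 102 mm.
- ramp: The climbing bed of the feeder, fixed to it, both lanes. Origin on the bed's surface at the crest, midway between the lanes; x points up the slope along the bed, y across, z square to the bed. The roll's centre is 43 mm along z while it rolls up.
- mug: Blue mug, 80 mm wide, 95 mm tall, near the robot's left; leave alone. Origin under its centre.
- flat_roll: Small gold label roll lying flat on the table, 76 mm in diameter, 50 mm tall; leave alone. Origin under its centre.
- sanitizer: Bottle, 56 mm in diameter, 150 mm tall, near the robot's right; leave alone. Origin under its centre.
- stapler: Red and black stapler, 150 mm long (x), 54 mm tall; leave alone. Origin under its centre.
- wood_stamp: Wooden hand stamp, 40 mm wide, 82 mm tall, near the robot's right; leave alone. Origin under its centre.
Things that resemble listed ones, but are neither listed nor needed, are in the scene too. What is meant by the yellow_roll is not green or pink, and is the smaller of those in its own colour.

How it is judged:
On the way:
1. the fingers are still pushing the yellow roll on the upper part of the slope (its centre 0 to 70 mm past the feeder's middle) (contact force between the fingers and yellow_roll above 0.1 N and x of yellow_roll in the frame of rack between 0 and 0.07 m).
At the end, for the whole second after the job is handed in: The yellow roll lies at rest in the dip past the crest, in its own gutter against the blue end plate (its centre 95 to 120 mm up from the feeder's middle, within 12 mm of the gutter's centre line, square within 0.12 rad), and the purple roll is within 15 mm of where it was (x of yellow_roll in the frame of rack between 0.095 and 0.12 m and z of yellow_roll in the frame of rack between 0.09 and 0.115 m and (y of yellow_roll in the frame of rack between -0.068 and -0.044 m or y of yellow_roll in the frame of rack between 0.044 and 0.068 m) and angle between the y axis of yellow_roll and the y axis of rack, either way round below 0.12 rad and linear speed of yellow_roll below 0.02 m/s and angular speed of yellow_roll below 0.4 rad/s and distance of purple_roll from where it was at the start of the episode below 0.015 m); the robot touches nothing.
It fails at once if the yellow roll is lifted off its gutter (more than 15 mm clear of the slope) (z of yellow_roll in the frame of ramp above 0.058 m).
It fails at once if the purple roll is pushed or lifted (moves more than 15 mm) (distance of purple_roll from where it was at the start of the episode above 0.015 m).
It fails at once if another loose thing on the table is disturbed (moves more than 20 mm) (distance of any of mug, flat_roll, sanitizer, stapler, wood_stamp from where it was at the start of the episode above 0.02 m).
It also fails if it takes over 42 s, if anything falls off the work surface, if the arm or the gripper's body presses on something with over 40 N, if the wrist force passes 120 N, or if a joint passes its speed limit or range.

## Working session

There is one attempt and no reset: what is moved stays moved. The work goes in short steps, Python scripts to look and compute and a tool call to move; the robot and the scene stay as the last step left them, time stands still between calls to the robot, and variables do not carry over. Pictures are saved under pics/ and viewed, at most 10 in all, crops included, and the job is handed in when it is done.

Besides the shell and the picture viewer there is one more tool, called after ">>>" by a JSON object that holds its "name" and its "arguments". play_rows: Moves the arm, as the interface text tells. Its arguments: {"type":"object","properties":{"plan":{"type":"array","items":{"type":"array","items":{"type":"array","items":{"type":"number"}}}}},"required":["plan"]}

```bash
mkdir -p pics; python3 - <<'E'
from cell import *
import cv2,numpy as np
s=get_state();print(s['time_s'],s['eef_pos'],s['orientation'],s['finger_gap'])
ims=[]
for c in ['scene','side']:
    im=snapshot(c);ims.append(im)
    cv2.imwrite(f'pics/{c}0.png',im)
    for t in ['yellow_roll','purple_roll','rack','crest','end_stop','ramp','mug','flat_roll','sanitizer','stapler','wood_stamp']:
        for r in spot_point(c,t)[:3]: print(c,t,np.round(r['point'],3),round(r['confidence'],2))
    P=camera_params(c);print(np.round(P['camera_from_world'],2).tolist())
E
```

```text
0.0 [5.49483572e-01 5.79480148e-05 2.30372763e-01] [-7.07076171e-01  7.07136701e-01  6.77544140e-04 -7.17524787e-04] 0.08539760526880966
scene yellow_roll [ 0.324 -0.111  0.056] 0.98
scene yellow_roll [ 0.665 -0.339  0.04 ] 0.94
scene yellow_roll [ 0.523 -0.184  0.074] 0.88
scene purple_roll [ 0.633 -0.169  0.077] 0.86
scene rack [ 0.562 -0.055 -0.003] 0.71
scene crest [0.557 0.    0.066] 0.93
scene end_stop [0.543 0.1   0.105] 0.57
scene ramp [0.555 0.003 0.067] 0.88
scene mug [0.31  0.351 0.   ] 0.78
scene mug [ 0.56  -0.002  0.067] 0.26
scene flat_roll [ 0.795  0.059 -0.002] 0.7
scene flat_roll [0.556 0.001 0.066] 0.58
scene sanitizer [ 0.27  -0.341  0.002] 0.56
scene stapler [ 0.788 -0.152  0.   ] 0.67
scene wood_stamp [ 0.353 -0.296 -0.004] 0.7
scene wood_stamp [ 0.313  0.35  -0.   ] 0.46
[[0.66, 0.75, 0.01, -0.34], [-0.65, 0.56, 0.52, 0.3], [0.39, -0.35, 0.85, -1.79], [0.0, 0.0, 0.0, 1.0]]
side yellow_roll [0.709 0.279 0.061] 0.9
side yellow_roll [ 0.326 -0.112  0.057] 0.8
side yellow_roll [ 0.663 -0.331  0.047] 0.72
side purple_roll [ 0.628 -0.17   0.082] 0.85
side purple_roll [ 0.796  0.064 -0.001] 0.36
side rack [ 0.564 -0.047  0.002] 0.6
side crest [0.555 0.002 0.066] 0.55
side end_stop [0.543 0.098 0.099] 0.64
side ramp [0.556 0.001 0.066] 0.58
side mug [0.799 0.059 0.001] 0.53
side mug [ 0.793 -0.159 -0.   ] 0.47
side flat_roll [ 0.799  0.06  -0.   ] 0.86
side sanitizer [ 0.519 -0.186  0.079] 0.47
side stapler [ 0.794 -0.156  0.001] 0.86
side stapler [0.546 0.1   0.098] 0.43
side wood_stamp [ 0.358 -0.289  0.002] 0.62
side wood_stamp [ 0.314  0.346 -0.   ] 0.55
[[0.76, -0.64, -0.01, -0.42], [0.34, 0.4, 0.85, -0.25], [-0.55, -0.65, 0.52, -0.97], [0.0, 0.0, 0.0, 1.0]]
```

View pics/scene0.png

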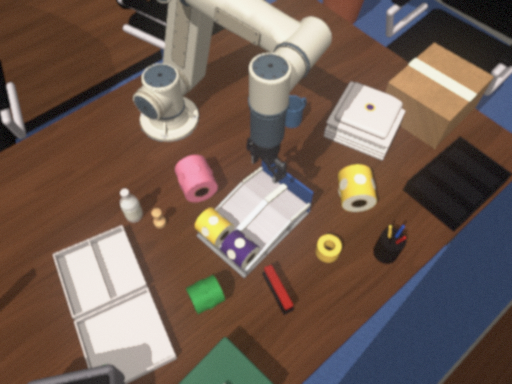

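View pics/side0.png

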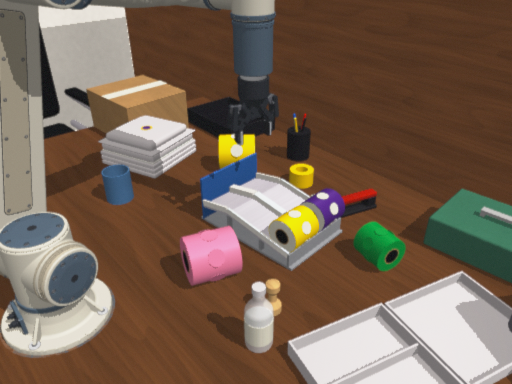

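The pictures agree with the networks: the yellow roll is at scene (212,224), side (297,228), in the rack's +y lane, and purple is beside it. The blue plate is at the far (+world y) end. The other "yellow" hits are the pink, green and large yellow rolls. From crest and end_stop, rack x ≈ (-0.13, 0.99) and the origin is ≈ (0.563, -0.051). That predicts the yellow roll at (0.524, -0.183), and it was measured at (0.521, -0.185). I'll move high above the space behind the roll and turn -7.5°.

>>> {"name": "play_rows", "arguments": {"plan": [[[0.4,45,4,0,0,0,-2],[0.4,90,8,0,0,0,-4],[0.4,135,12,0,0,0,-7.5],[0.4,180,16,0,0,0,-7.5],[0.4,225,16,0,0,0,-7.5]]]}}

```text
time_s: 1.7
eef_pos: [0.5335, -0.2267, 0.2317]
orientation: [0.752, -0.659, 0.0, -0.0]
contact_force: [0.9, 0.3, -0.9]
finger_gap: 0.051
grasp_force: 0.0
```

>>> {"name": "play_rows", "arguments": {"plan": [[[0.4,20,0,0,0,0,0],[0.4,31,0,0,0,0,0],[0.4,31,0,0,0,0,0]]]}}

```text
time_s: 2.0
eef_pos: [0.538, -0.2565, 0.2308]
orientation: [0.751, -0.66, -0.0, 0.0]
contact_force: [0.6, 0.3, 0.4]
finger_gap: 0.0511
grasp_force: 0.0
```

```bash
cat > h.py <<'E'
from cell import *
import numpy as np
from scipy.spatial.transform import Rotation as R
o=np.array([.563,-.051]);a=np.array([-.13,.9915]);b=np.array([-a[1],a[0]])
def rk(p): d=np.array(p[:2])-o; return np.round(1000*np.array([d@a,d@b,p[2]]),0)
def tool():
    s=get_state();print('t',round(s['time_s'],2),'rack tcp',rk(s['eef_pos']),'gap',round(s['finger_gap'],3),'F',np.round(s['contact_force'],1))
    M=R.from_quat(s['orientation']).as_matrix();print('tool y vs rack y deg',round(np.degrees(np.arcsin(a@M[:2,1])),2),'tilt',np.round(M[:,2],3))
E
python3 - <<'E'
from h import *
import cv2
tool()
for c in ['scene','side']:
    im=snapshot(c);cv2.imwrite(f'pics/{c}1.png',im)
    for t in ['crest','end_stop','rack','yellow_roll','purple_roll']:
        for r in spot_point(c,t)[:4]: print(c,t,np.round(r['point'],3),rk(r['point']),round(r['confidence'],2))
cv2.imwrite('pics/w1.png',snapshot('wrist'))
for t in ['yellow_roll','crest','end_stop']:
    for r in spot_point('wrist',t)[:3]: print(t,np.round(r['point'],3),rk(r['point']),round(r['confidence'],2))
E
```

```text
t 2.0 rack tcp [-201.   51.  231.] gap 0.051 F [0.6 0.3 0.4]
tool y vs rack y deg 0.06 tilt [-0.001  0.    -1.   ]
scene crest [ 0.556 -0.     0.07 ] [51. -0. 70.] 0.88
scene end_stop [0.543 0.1   0.104] [152.   0. 104.] 0.67
scene rack [ 0.561 -0.054 -0.001] [-3.  2. -1.] 0.67
scene yellow_roll [ 0.326 -0.112  0.056] [-29. 243.  56.] 0.96
scene yellow_roll [ 0.665 -0.334  0.04 ] [-294.  -64.   40.] 0.89
scene yellow_roll [0.71  0.275 0.055] [ 304. -188.   55.] 0.82
scene yellow_roll [ 0.524 -0.186  0.076] [-129.   56.   76.] 0.69
scene purple_roll [ 0.635 -0.169  0.08 ] [-126.  -56.   80.] 0.56
scene purple_roll [ 0.79  -0.154  0.   ] [-131. -211.    0.] 0.22
side crest [0.552 0.004 0.068] [56.  3. 68.] 0.58
side end_stop [0.545 0.096 0.099] [148.  -1.  99.] 0.58
side rack [ 0.564 -0.047 -0.002] [ 4. -2. -2.] 0.56
side yellow_roll [ 0.524 -0.184  0.08 ] [-126.   56.   80.] 0.92
side yellow_roll [0.708 0.28  0.057] [ 310. -187.   57.] 0.9
side yellow_roll [ 0.664 -0.334  0.046] [-293.  -63.   46.] 0.88
side yellow_roll [ 0.32  -0.112  0.057] [-29. 248.  57.] 0.62
side purple_roll [ 0.627 -0.171  0.079] [-128.  -47.   79.] 0.63
yellow_roll [ 0.324 -0.11   0.058] [-28. 244.  58.] 0.97
yellow_roll [ 0.52  -0.179  0.076] [-121.   59.   76.] 0.84
yellow_roll [ 0.666 -0.337  0.043] [-297.  -65.   43.] 0.8
crest [0.556 0.005 0.067] [57. -0. 67.] 0.63
```

View pics/w1.png

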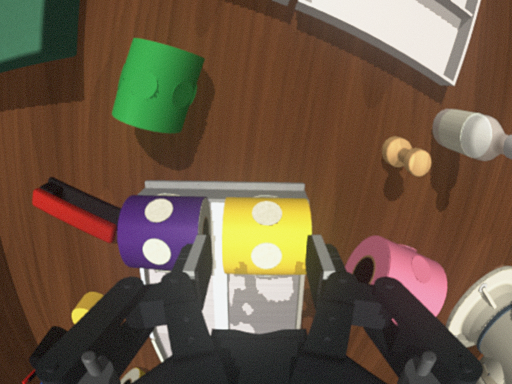

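The wrist view shows the yellow roll at (267,235), purple at (163,232), and clear space behind both at row ~180. The rack model fits: yellow reads (-126,56,80), and my tool is 5 mm off the lane centre. I'll correct that and descend.

>>> {"name": "play_rows", "arguments": {"plan": [[[0.4,0,5,40,0,0,0],[0.4,0,5,80,0,0,0],[0.4,0,5,120,0,0,0],[0.4,0,5,160,0,0,0],[0.4,0,5,167,0,0,0]]]}}

```text
time_s: 3.3
eef_pos: [0.5296, -0.2552, 0.0593]
orientation: [0.752, -0.66, -0.004, 0.002]
contact_force: [-0.7, 0.5, -0.5]
finger_gap: 0.0512
grasp_force: 0.0
```

>>> {"name": "play_rows", "arguments": {"plan": [[[0.4,-4,0,0,0,0,0],[0.4,-8,0,0,0,0,0],[0.4,-12,0,0,0,0,0],[0.4,-16,0,0,0,0,0],[0.4,-20,0,0,0,0,0]]]}}

```text
time_s: 3.8
eef_pos: [0.5311, -0.2363, 0.0655]
orientation: [0.752, -0.659, 0.001, -0.0]
contact_force: [-0.4, -1.7, 0.1]
finger_gap: 0.0513
grasp_force: 0.7
```

```bash
python3 - <<'E'
from h import *
import cv2
tool()
cv2.imwrite('pics/side2.png',cv2.resize(snapshot('side')[120:300,180:400],None,fx=3,fy=3))
E
```

```text
t 3.8 rack tcp [-180.   56.   65.] gap 0.051 F [-0.4 -1.7  0.1]
tool y vs rack y deg -0.04 tilt [ 0.002 -0.001 -1.   ]
```

View pics/side2.png

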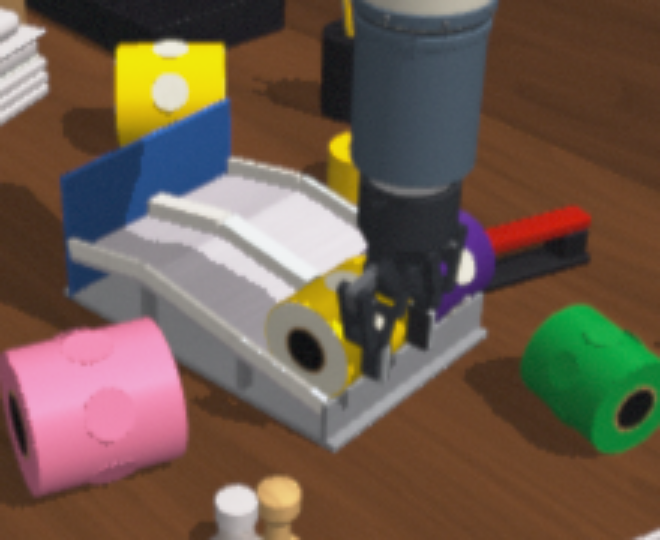

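The crop shows both fingertips standing behind the yellow roll, clear of the lip and of purple. The force of about 1.7 N is light contact, at the x I predicted. Next I push up at 10°.

>>> {"name": "play_rows", "arguments": {"plan": [[[0.4,-6,0,-1,0,0,0],[0.4,-12,0,-2,0,0,0],[0.4,-18,0,-3,0,0,0],[0.4,-24,0,-4,0,0,0],[0.4,-30,0,-5,0,0,0]]]}}

```text
time_s: 4.35
eef_pos: [0.5265, -0.2063, 0.0694]
orientation: [0.752, -0.659, 0.0, 0.0]
contact_force: [-0.1, -0.8, 1.0]
finger_gap: 0.0512
grasp_force: 0.7
```

>>> {"name": "play_rows", "arguments": {"plan": [[[0.4,-8,0,-1.5,0,0,0],[0.4,-16,0,-3,0,0,0],[0.4,-24,0,-4,0,0,0],[0.4,-32,0,-5.5,0,0,0],[0.4,-40,0,-7,0,0,0]]]}}

```text
time_s: 4.85
eef_pos: [0.5212, -0.1664, 0.0764]
orientation: [0.752, -0.659, -0.0, 0.0]
contact_force: [-0.2, -2.1, 0.6]
finger_gap: 0.051
grasp_force: 0.7
```

```bash
python3 - <<'E'
from h import *
import cv2
tool()
im=snapshot('side')
cv2.imwrite('pics/side3.png',cv2.resize(im[120:300,180:400],None,fx=3,fy=3))
for t in ['yellow_roll','purple_roll']:
    for r in spot_point('side',t)[:4]: print(t,rk(r['point']),round(r['confidence'],2))
E
```

```text
t 4.85 rack tcp [-109.   56.   76.] gap 0.051 F [-0.2 -2.1  0.6]
tool y vs rack y deg -0.03 tilt [-0.  0. -1.]
yellow_roll [-29. 246.  57.] 0.95
yellow_roll [-55.  55.  95.] 0.75
yellow_roll [ 308. -187.   59.] 0.68
yellow_roll [-290.  -64.   42.] 0.56
purple_roll [-129.  -48.   77.] 0.68
```

View pics/side3.png

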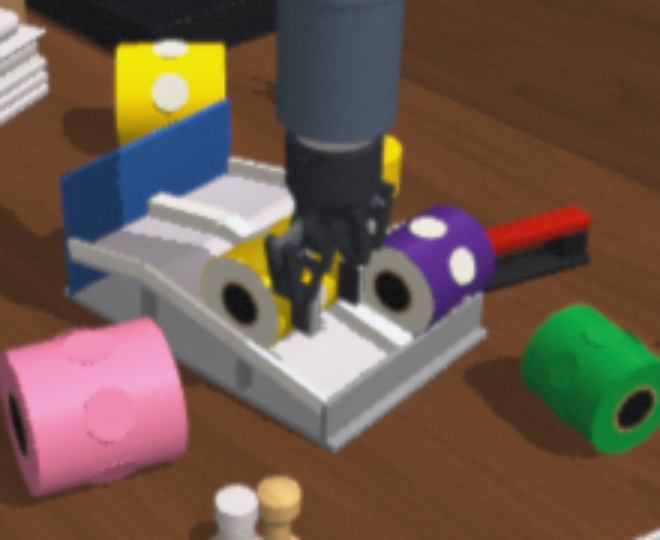

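The roll sits square against the fingers at rack x = -55 and purple hasn't moved. I'll keep pushing.

>>> {"name": "play_rows", "arguments": {"plan": [[[0.4,-8,0,-1.5,0,0,0],[0.4,-16,0,-3,0,0,0],[0.4,-24,0,-4,0,0,0],[0.4,-32,0,-5.5,0,0,0],[0.4,-40,0,-7,0,0,0]]]}}

```text
time_s: 5.5
eef_pos: [0.5161, -0.1268, 0.0835]
orientation: [0.752, -0.659, 0.0, -0.0]
contact_force: [0.2, -1.6, 1.3]
finger_gap: 0.0511
grasp_force: 0.8
```

>>> {"name": "play_rows", "arguments": {"plan": [[[0.4,-7,0,-1,0,0,0],[0.4,-14,0,-2.5,0,0,0],[0.4,-21,0,-3.5,0,0,0],[0.4,-28,0,-5,0,0,0],[0.4,-35,0,-6,0,0,0]]]}}

```text
time_s: 6.0
eef_pos: [0.5115, -0.0922, 0.0894]
orientation: [0.752, -0.659, 0.0, -0.0]
contact_force: [1.3, -1.7, 0.8]
finger_gap: 0.0512
grasp_force: 0.8
```

>>> {"name": "play_rows", "arguments": {"plan": [[[0.4,-6,0,-1,0,0,0],[0.4,-12,0,-2,0,0,0],[0.4,-18,0,-3,0,0,0],[0.4,-24,0,-4,0,0,0],[0.4,-30,0,-5,0,0,0]]]}}

```text
time_s: 6.5
eef_pos: [0.5075, -0.0626, 0.0943]
orientation: [0.752, -0.659, -0.0, 0.0]
contact_force: [0.8, -1.0, 1.0]
finger_gap: 0.0513
grasp_force: 0.6
```

>>> {"name": "play_rows", "arguments": {"plan": [[[0.4,-3,0,0,0,0,0],[0.4,-6,0,0,0,0,0],[0.4,-9,0,0,0,0,0],[0.4,-12,0,0,0,0,0],[0.4,-15,0,0,0,0,0]]]}}

```text
time_s: 7.0
eef_pos: [0.5055, -0.0479, 0.0941]
orientation: [0.752, -0.659, -0.0, 0.0]
contact_force: [1.1, 0.2, 0.4]
finger_gap: 0.0508
grasp_force: 0.0
```

```bash
python3 - <<'E'
from h import *
import cv2
tool()
im=snapshot('side')
cv2.imwrite('pics/side4.png',cv2.resize(im[120:300,180:400],None,fx=3,fy=3))
for t in ['yellow_roll','purple_roll']:
    for r in spot_point('side',t)[:4]: print(t,rk(r['point']),round(r['confidence'],2))
E
```

```text
t 7.0 rack tcp [11. 57. 94.] gap 0.051 F [1.1 0.2 0.4]
tool y vs rack y deg -0.02 tilt [-0.  0. -1.]
yellow_roll [ 80.  57. 109.] 0.94
yellow_roll [-291.  -68.   45.] 0.93
yellow_roll [-31. 245.  58.] 0.82
yellow_roll [ 309. -188.   58.] 0.76
purple_roll [-127.  -49.   78.] 0.68
```

View pics/side4.png

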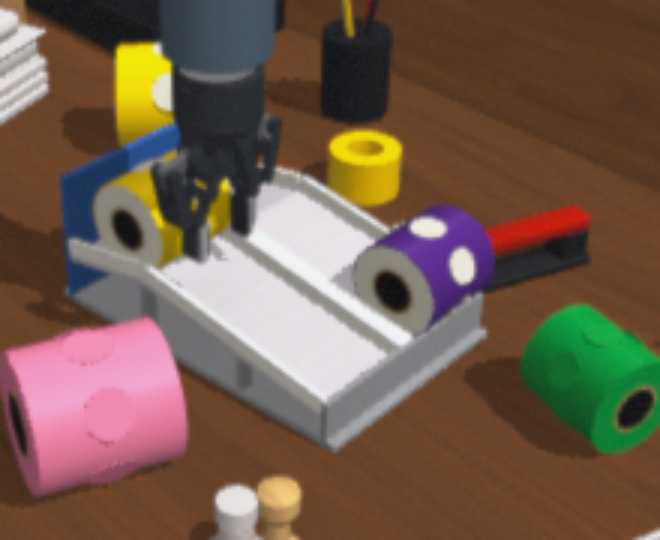

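The roll is past the crest (x ≈ 80) and rolling on into the dip by itself. I'll wait, back off downhill a little, then go up.

>>> {"name": "play_rows", "arguments": {"plan": [[[0.4,0,0,0,0,0,0],[0.4,0,0,0,0,0,0],[0.4,0,0,0,0,0,0],[0.4,0,0,0,0,0,0],[0.4,0,0,0,0,0,0]]]}}

```text
time_s: 7.65
eef_pos: [0.5057, -0.0482, 0.0943]
orientation: [0.752, -0.659, -0.0, 0.0]
contact_force: [0.7, -0.2, -1.0]
finger_gap: 0.051
grasp_force: 0.0
```

>>> {"name": "play_rows", "arguments": {"plan": [[[0.4,10,0,-5,0,0,0],[0.4,20,0,-25,0,0,0],[0.4,25,0,-60,0,0,0],[0.4,25,0,-100,0,0,0],[0.4,25,0,-120,0,0,0]]]}}

```text
time_s: 8.15
eef_pos: [0.5103, -0.0741, 0.2185]
orientation: [0.752, -0.659, 0.002, -0.002]
contact_force: [0.8, 0.1, 0.8]
finger_gap: 0.0508
grasp_force: 0.0
```

>>> {"name": "play_rows", "arguments": {"plan": [[[0.4,0,0,0,0,0,0],[0.4,0,0,0,0,0,0],[0.4,0,0,0,0,0,0],[0.4,0,0,0,0,0,0],[0.4,0,0,0,0,0,0]]]}}

```text
time_s: 8.65
eef_pos: [0.5086, -0.073, 0.2135]
orientation: [0.752, -0.659, -0.001, 0.001]
contact_force: [-0.2, 0.3, -0.1]
finger_gap: 0.051
grasp_force: 0.0
```

```bash
python3 - <<'E'
from h import *
import cv2
tool()
for c in ['side','scene']:
  im=snapshot(c)
  if c=='side': cv2.imwrite('pics/side5.png',cv2.resize(im[120:300,180:400],None,fx=3,fy=3))
  for t in ['yellow_roll','purple_roll']:
    for r in spot_point(c,t)[:4]: print(t,rk(r['point']),round(r['confidence'],2))
E
```

```text
t 8.65 rack tcp [-15.  57. 214.] gap 0.051 F [-0.2  0.3 -0.1]
tool y vs rack y deg -0.03 tilt [-0.002 -0.    -1.   ]
yellow_roll [ 308. -187.   59.] 0.89
yellow_roll [-293.  -66.   42.] 0.78
yellow_roll [-28. 243.  55.] 0.71
yellow_roll [108.  56. 103.] 0.68
purple_roll [-125.  -50.   78.] 0.55
purple_roll [56.  2. 66.] 0.24
yellow_roll [-296.  -67.   43.] 0.92
yellow_roll [-31. 245.  54.] 0.88
yellow_roll [ 307. -188.   55.] 0.77
yellow_roll [105.  53.  98.] 0.65
purple_roll [-127.  -54.   76.] 0.97
```

View pics/side5.png

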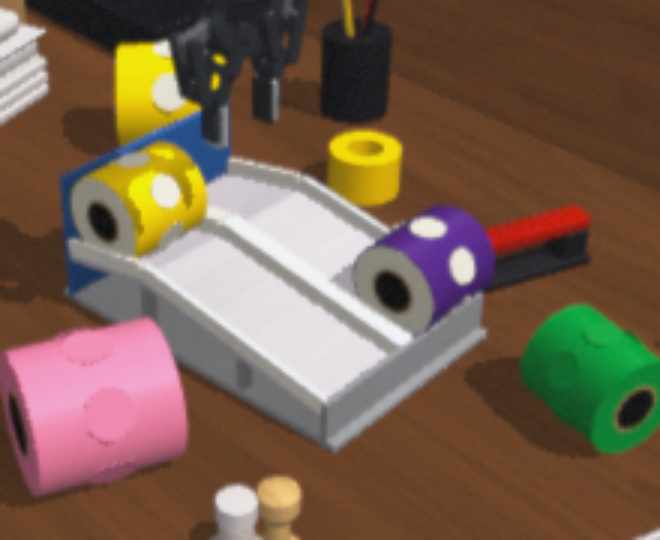

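The roll lies square in the dip against the blue plate at about (107, 55, 101), and purple hasn't moved. I'll let it settle a moment, then hand in.

>>> {"name": "play_rows", "arguments": {"plan": [[[0.4,0,0,0,0,0,0],[0.4,0,0,0,0,0,0],[0.4,0,0,0,0,0,0],[0.4,0,0,0,0,0,0],[0.4,0,0,0,0,0,0]]]}}

```text
time_s: 9.45
eef_pos: [0.5089, -0.073, 0.2143]
orientation: [0.752, -0.659, 0.0, -0.0]
contact_force: [-0.3, -0.4, -0.3]
finger_gap: 0.0511
grasp_force: 0.0
```

```bash
python3 -c "from cell import *;print(sign_off())"
```

```text
the job is handed in; nothing more can be done
None
```

I pushed the yellow roll over the crest; it now lies in the dip against the blue end plate, measured at about x 107, z 101 mm. The purple roll is where it was, the hand is clear, and the job is handed in; no verdict was returned.

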